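# Unlatch a clamp bar in a smith's pull-out tray and hold it up

## Robot

A 7-joint arm with a two-finger parallel gripper is mounted at the origin on the work surface. World frame = base frame: x ahead of the robot, y to its left, z up, the work surface at z = 0. Lengths are in mm, angles in rad, forces in N, time in s.
With the tool pointing down it reaches from about 425 to 950 mm from the base axis. Payload 4.7 kg.
Tool frame: the origin (TCP) lies at the very end of the fingers, on their centre line; the grasp point (between the pads) lies 19 mm behind it; z points along the fingers, y is the line along which they close (so a half turn about z gives the same grasp; the last joint's range is limited). The gripper opens to 85 mm and grips with 20 to 120 N. Pads are 22 mm wide; open, the fingers measure 114 mm over their backs; the gripper's body (76 mm by 85 mm) begins 54 mm behind the grasp point. The pads swing forward as they close: fully open they stand 13 mm farther back than shut.
Start: joints at [-1.225, 0.469, -0.049, 1.532, 0.024, 1.141, -0.082], TCP at [247.07, 628.176, 231.335] pointing down, gripper open.
Joint ranges: [-2.59, 2.59], [-0.33, 1.99], [-1.39, 1.29], [0.1, 2.45], [-1.04, 4.18], [0.21, 1.99], [-2.66, 2.66]. Speed limits (rad/s): [2.57, 2.57, 3.14, 3.14, 3.14, 3.14, 3.14].

## Interface

Orientations are given as a rotation vector (axis times angle).
In Python, from station import bot, cams, job gives the robot as it stands.
- The arm moves only by the tool jog_arm, called after "Call:" by a JSON object that holds its "api" and its "payload". Schema: {"type":"object","properties":{"plan":{"type":"array","items":{"type":"array","prefixItems":[{"type":"array","items":{"type":"number"},"minItems":3,"maxItems":3},{"type":"array","items":{"type":"number"},"minItems":3,"maxItems":3}],"minItems":2,"maxItems":2},"minItems":1,"maxItems":12},"aperture":{"type":"number"},"grip_force":{"type":"number"},"only":{"type":"string"},"quiet":{"type":"boolean"},"lines":{"type":"string"}},"required":["plan"],"additionalProperties":false}. plan is a list of rows, 1 to 12 of them, each written [[dx, dy, dz], [rx, ry, rz]]: dx, dy, dz in shares of 400 mm (1.0 is 400 mm), then a rotation vector rx, ry, rz in fractions of the full range, 1 being 2 pi rad; each row is the pose to reach, as a shift and turn from the pose commanded when the call began, along the tool's axes at that moment; what a row does not reach only later rows make up. A row lasts 1/12 s, in which the tool goes at most 41.7 mm and 0.125 rad, less where a joint would pass 70% of its speed; a pose out of reach is approached as far as the arm can. aperture is the opening from 0.0 (shut) to 1.0 (fully open), set as the call begins (left out keeps the last). The fingers move at their own pace and stop on an object; grip_force is the grip in N (left out, the last holds). Time passes only in rows, so rows that do not move let the fingers close. The tool returns the time, the measured TCP pose, the force, the opening and the grip force at its end. only (a regular expression) keeps the lines of the reply that match it, lines (a string "A,B") keeps lines A to B, and quiet returns only ok. Input that does not fit is refused with a message, and nothing moves.
- bot.get_state(): the state, without advancing time (a new reading comes with each control period).
- cams.get_image(name): name is "side" or "top"; returns (picture, depth): 480x640x3 uint8, red, green, blue; 480x640 float32, mm along the optical axis (not along the pixel's ray), 0 where there is no reading.
- cams.calibration(name): a dict with "fx", "fy", "cx", "cy" (pixels), "R" (3x3) and "t" (3): a world point X has camera coordinates R X + t. Camera axes: x right, y down, z forward; pixel columns grow to the right and rows downward; lengths in mm; the calibration is good to about 2 mm. A picture is of the moment at which its call begins. calibration takes no time and is no camera call.
- job.sign_off(): hands the job in; it is judged then, once.
The state is a dict: "time": time; "joint_positions": joint angles; "dq": joint speeds; "tau": joint torques, N m; "tool_pos": TCP position; "ee_rot": TCP orientation; "wrist_force": force on the tool from outside, world axes, zero at the start; "wrist_torque": the same for the moment, N m; "gripper_width": opening from 0.0 (shut) to 1.0 (fully open); "grasp_force": force on a finger pad.
Only numpy, scipy, OpenCV 4.12 (cv2) and the standard library are available. Lean on these libraries where they do the work, as an engineer would, in place of code of your own. Each camera call takes 0.05 s, during which the arm holds its last target. There are 200 camera calls.

## Task

Pull the chest's tray all the way out to its stop, then pull the coupler's latch tab sideways, away from the coupler, against its spring and lift the clamp bar's coupler off its ball, so that the brass disc under the bar can be taken out. Finish while still holding the coupler or its latch tab in the gripper, steady, with the coupler raised about 6 cm above its ball and the tray still fully out; do not shift the other things lying about.

Things in the scene. Friction and masses are not known exactly. Their poses are not given: they have to be found in the camera images.
- chest: dark wooden bench-top chest, 220 mm deep (x), 270 mm wide (y), 135 mm tall, fixed to the bench, a tin and a small box fixed on the back part of its top; origin: middle of its front face's lower edge; the front, where the one tray comes out, faces its own -x (towards the robot). 'Chest axes' below are this body's axes.
- tray (a joint): how far the tray is out of the chest, in m: 0 shut, 0.170 at its stop; it slides along the chest's -x with about 2.5 N friction and stays where it is left. The wooden tray is 236 mm wide, its front panel reaches up to 76 mm and its side walls to 60 mm above the bench.
- tray_handle (a point): middle of the tray's steel pull, a round bar 12 mm thick and 110 mm long across the tray (chest y), 92 mm above the bench, 45 mm in front of the tray's front panel with free space behind and below; taken from above with the fingers closing along chest x. Moves with the tray.
- clamp (a joint): angle of the clamp bar in rad: 0 down, coupler on its ball; grows as the coupler rises, 0.9 at most. Steel bar lying across the tray (along chest y), hinged at its chest -y end, coupler at its +y end; about 0.42 kg in all; it falls back when not held.
- clamp_hinge (a point): middle of the clamp bar's hinge axis (the axis runs along chest x), 66 mm above the bench; the ball's centre lies 128 mm from it to chest +y. Moves with the tray.
- coupler: dark steel square frame, 44 x 44 mm, 27 mm tall, on the +y end of the clamp bar, that drops over a 26 mm steel ball on a stud in the tray; origin: at the ball's centre when the clamp is down, 66 mm above the bench, 97 mm behind the tray's front panel; frame's top is 13 mm above the origin. It carries the latch.
- latch (a joint): travel of the coupler's spring latch in m: 0 shut, its bolt under the ball's flange so that the coupler cannot rise more than 2 mm; 0.016 pulled fully out; the ball is free above about 0.010. It slides away from the coupler along chest -x (towards the tray's front), against a spring: 3.6 N at 0, 8.4 N at 0.016; it springs back when let go.
- latch_tab (a point): grip point of the latch: upright steel tab in front of the coupler, 10 mm thick (chest x), 22 mm wide (y), top 12 mm above this point. Shut and down, the point is 55 mm to chest -x of and 40 mm above the coupler's origin (106 mm above bench); 28 mm gap to the coupler. Pinched along chest x it can be pulled, then, kept pulled, lifts the clamp; the tab turns between the pads as the bar swings.
- stake: small steel stake anvil, 70 mm square foot, 110 mm tall, loose bystander beside the tray's path; origin: centre of its underside
- tumbler: clear glass tumbler, 68 mm across, 110 mm tall, loose bystander; origin: centre of its underside
- hammer: hand hammer lying on the bench, loose bystander, handle towards its own -x; origin at its underside
- mandrel: tapered dark steel ring mandrel with a square wooden grip, 320 mm long, 26 mm thick, lying along its own x, loose bystander; origin: on its underside, near its middle
- hoop: brass ring blank 54 mm across, 12 mm tall, lying flat, loose bystander; origin: centre of its underside
- jar: green glass jar 60 mm across, 75 mm tall, loose bystander beside the chest; origin: centre of its underside
- bench_block: steel block 70 x 70 x 22 mm lying flat, loose bystander; origin: centre of its underside

How it is judged (in metres and radians):
On the way, in this order (a step that is already met when the one before it is completed fails the run):
1. the tray is pulled out to its stop (within 10 mm), the clamp still down (value of joint tray above 0.16 m and value of joint clamp below 0.05 rad), for 0.2 s.
2. the latch is pulled out by 10 mm or more while the coupler is still down on its ball (value of joint latch above 0.01 m and value of joint clamp below 0.06 rad and value of joint tray above 0.155 m), for 0.1 s.
At the end, for the whole second after the job is handed in: the clamp bar is raised by more than 0.33 rad (its coupler more than about 42 mm above where it sat), steady (under 30 mm/s), the fingers press on the coupler or its latch with more than 2 N, and the tray is out by more than 155 of its 170 mm (value of joint clamp above 0.33 rad and contact force between the fingers and coupler above 2 N and value of joint tray above 0.155 m and linear speed of coupler below 0.03 m/s); the arm keeps its last pose, push and grip.
It fails at once if one of the other things (stake, tumbler, hammer, mandrel, hoop, jar, bench block) is shifted by more than 30 mm (distance of any of stake, tumbler, hammer, mandrel, hoop, jar, bench_block from where it was at the start of the episode above 0.03 m).
It also fails if it takes over 51 s, if anything falls off the work surface, if the arm or the gripper's body presses on something with over 40 N, if the wrist force passes 120 N, or if a joint passes its speed limit or range.

## Working session

There is one attempt and no reset: what is moved stays moved. The work goes in short steps, Python scripts to look and compute and a tool call to move; the robot and the scene stay as the last step left them, time stands still between calls to the robot, and variables do not carry over. Pictures are saved under pics/ and viewed, at most 10 in all, crops included, and the job is handed in when it is done.

```bash
mkdir -p pics; cat > h.py <<'E'
import numpy as np, cv2
from station import bot, cams, job
def snap(n,f):
    im,d=cams.get_image(n); cv2.imwrite(f'pics/{f}.png',im[:,:,::-1]); np.save(f'pics/{f}.npy',d); return im,d
def px(n,f,u,v):
    c=cams.calibration(n); d=np.load(f'pics/{f}.npy'); p=d[v-1:v+2,u-1:u+2]; p=p[p>0]; z=np.median(p)
    X=np.array([(u-c['cx'])/c['fx']*z,(v-c['cy'])/c['fy']*z,z]); return np.array(c['R']).T@(X-np.array(c['t']))
def plane(n,u,v,h):
    c=cams.calibration(n); R=np.array(c['R']);o=-R.T@np.array(c['t']); r=R.T@np.array([(u-c['cx'])/c['fx'],(v-c['cy'])/c['fy'],1]); return o+r*(h-o[2])/r[2]
E
python3 - <<'E'
from h import *
snap('top','t0');snap('side','s0')
print(bot.get_state())
E
```

```text
{'time': 0.1, 'joint_positions': array([-1.22489731,  0.46936622, -0.04860595,  1.5335958 ,  0.02406671,
        1.1409932 , -0.08230388]), 'dq': array([-0.00150807, -0.0032771 ,  0.00134686, -0.00265656, -0.00025216,
       -0.00156831,  0.0012527 ]), 'tau': array([ 1.38207051e-03, -5.11515820e+01, -4.67846158e-02, -2.38391769e+01,
        1.07399430e-02,  4.35406517e-03, -2.37999529e-05]), 'tool_pos': array([246.88467985, 627.6552994 , 230.35368996]), 'ee_rot': array([-5.85202897e-01, -3.08629569e+00,  2.75251840e-03]), 'wrist_force': array([-0.65145146, -0.61479369,  0.07924428]), 'wrist_torque': array([ 0.02117926, -0.00826284,  0.02895629]), 'grasp_force': 0.0, 'gripper_width': 0.9994862724502086}
```

View pics/t0.png

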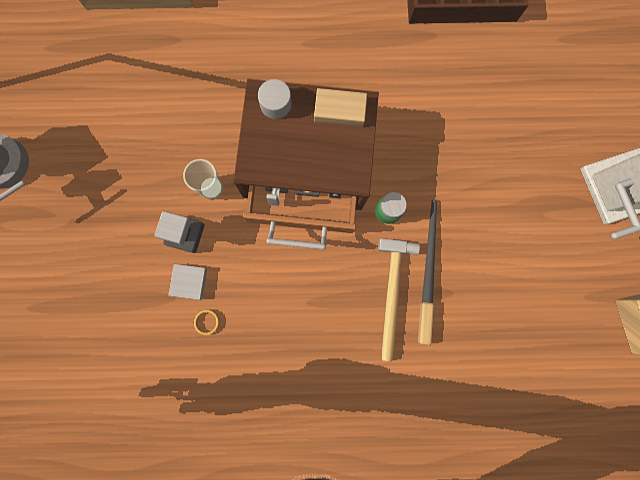

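View pics/s0.png

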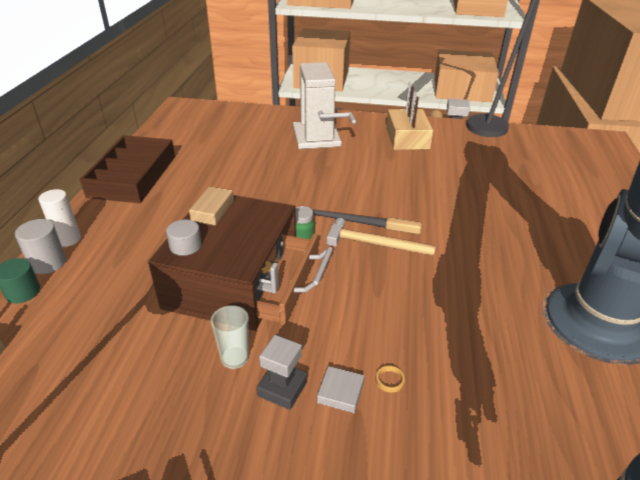

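The top view shows the chest, with the tray slightly open, at about (305,150). The handle bar runs (268,240)–(325,246) and the tab/coupler is near (272,195). The stake (175,230) and tumbler (200,178) are on the left, the jar (391,207) and hammer on the right. I'll take a crop and measurements next.

```bash
python3 - <<'E'
from h import *
np.set_printoptions(precision=1,suppress=True)
im=cv2.imread('pics/t0.png')[160:270,150:420]
cv2.imwrite('pics/t0c.png',cv2.resize(im,None,fx=2.96,fy=2.96,interpolation=cv2.INTER_CUBIC))
for n in('top','side'):
    c=cams.calibration(n);print(n,-np.array(c['R']).T@c['t'],c['fx'])
for nm,u,v in [('hL',270,241),('hM',296,243),('hR',323,246),('chest FL',240,180),('chestFR',367,190),('chestBL',250,84),('chestBR',375,97),('panelL',250,216),('panelR',354,226),('tab',272,196),('stake',172,224),('tumb',200,165),('jar',392,200),('hamhead',397,246),('hamhandle',388,355),('block',188,282),('hoop',206,312),('mandtip',434,203)]:
    print(nm,px('top','t0',u,v))
print('plane',plane('top',268,240,92),plane('top',325,246,92))
E
```

```text
top [473.7   2.1 979.6] 440.91068829388706
side [480.9 842.3 807.9] 522.5693279744604
hL [592.8  77.5  97. ]
hM [587.7  25.   97.2]
hR [580.6 -29.3  96.6]
chest FL [710.4 132.7 133.5]
chestFR [ 685.  -116.9  135.4]
chestBL [910.8 112.7 133.9]
chestBR [ 878.1 -140.5  134.2]
panelL [649.1 120.7  75. ]
panelR [624.1 -95.7  73.7]
tab [680.9  71.1 117. ]
stake [629.2 272.2 109. ]
tumb [758.6 224.6  82.7]
jar [ 677.6 -177.    75.2]
hamhead [ 586.2 -193.2   25.6]
hamhandle [ 355.  -163.8   23.7]
block [516.9 262.   20.8]
hoop [451.5 227.4  -1.8]
mandtip [ 683.1 -283.2   12.7]
plane [595.6  81.9  92. ] [581.1 -33.5  92. ]
```

View pics/t0c.png

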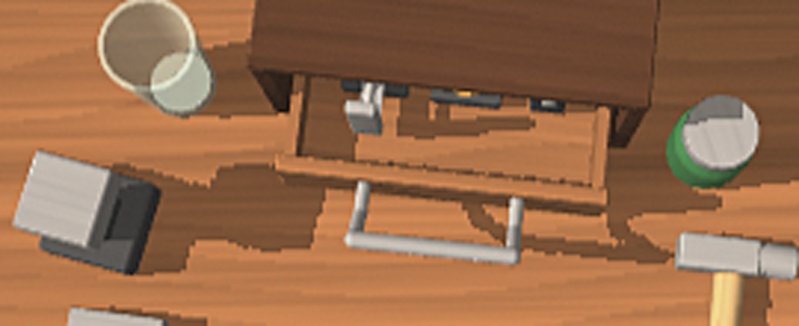

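The crop shows the handle bar at (345..520, 240..258), the latch tab standing at about (365,115) and the stake's foot reaching (160,185), well clear of the tray's left edge at (275,165). Heights agree with the sizes given (handle top 97, tab top 117, panel 75). Chest yaw is about -0.115.

```bash
cat >> h.py <<'E'
from scipy.spatial.transform import Rotation as Ro
YAW=-0.115
def rel(p,tilt=None):
    """shift and turn in tool axes to TCP p, pointing down, tool y along chest +x"""
    s=bot.get_state(); R0=Ro.from_rotvec(s['ee_rot']); cx=np.array([np.cos(YAW),np.sin(YAW),0]); z=np.array([0,0,-1.])
    R1=Ro.from_matrix(np.c_[np.cross(cx,z),cx,z]); 
    print('rel',np.round(R0.inv().apply(np.array(p)-s['tool_pos']),1),np.round((R0.inv()*R1).as_rotvec(),3))
E
python3 -c "
from h import *
rel([587.5,24.2,160])"
```

```text
rel [-537.9 -436.8   71.1] [-1.000e-03  1.000e-03  1.311e+00]
```

Careful with the scale: shifts go in shares of 400 mm and turns go in shares of 2 pi rad. That gives: -323 mm is -0.8075, -296 mm is -0.74, 0.786 rad is 0.1251.

Call:
{"api": "jog_arm", "payload": {"plan": [[[-0.0675,-0.055,0],[0,0,0.0103]],[[-0.135,-0.11,0],[0,0,0.0208]],[[-0.2025,-0.165,0],[0,0,0.0314]],[[-0.27,-0.22,0],[0,0,0.0417]],[[-0.3375,-0.2725,0],[0,0,0.0522]],[[-0.405,-0.3275,0],[0,0,0.0625]],[[-0.47,-0.3825,0],[0,0,0.0731]],[[-0.5375,-0.4375,0],[0,0,0.0834]],[[-0.605,-0.4925,0],[0,0,0.0939]],[[-0.6725,-0.545,0],[0,0,0.1042]],[[-0.74,-0.6,0],[0,0,0.1146]],[[-0.8075,-0.655,0],[0,0,0.1251]]], "aperture": 0.5, "grip_force": 40}}

```text
time: 1.1
tool_pos: [452.0, 264.4, 231.1]
ee_rot: [-1.727, -2.624, 0.001]
wrist_force: [1.0, -0.3, -0.5]
gripper_width: 0.5
grasp_force: 0.0
```

```bash
python3 -c "
from h import *
rel([587.5,24.2,160])"
```

```text
rel [-274.2   29.4   71.1] [-0.     0.     0.522]
```

Converted, -274 mm is -0.685, -268 mm is -0.67, 0.522 rad is 0.0831.

Call:
{"api": "jog_arm", "payload": {"plan": [[[-0.075,0.0075,0],[0,0,0.0095]],[[-0.15,0.015,0],[0,0,0.0191]],[[-0.2375,0.025,0],[0,0,0.0286]],[[-0.325,0.035,0],[0,0,0.0382]],[[-0.4125,0.045,0],[0,0,0.0493]],[[-0.5,0.0525,0.0125],[0,0,0.0605]],[[-0.575,0.0625,0.05],[0,0,0.07]],[[-0.6375,0.0675,0.1],[0,0,0.078]],[[-0.67,0.0725,0.145],[0,0,0.0831]],[[-0.685,0.0735,0.17],[0,0,0.0831]],[[-0.685,0.0735,0.1775],[0,0,0.0831]],[[-0.685,0.0735,0.1775],[0,0,0.0831]]]}}

```text
time: 2.1
tool_pos: [587.1, 27.4, 159.3]
ee_rot: [-2.339, -2.094, 0.002]
wrist_force: [0.4, 1.0, -0.2]
gripper_width: 0.499
grasp_force: 0.0
```

```bash
python3 -c "
from h import *
snap('top','t1');snap('side','s1')
im=cv2.imread('pics/s1.png')[180:360,180:420];cv2.imwrite('pics/s1c.png',cv2.resize(im,None,fx=3.2,fy=3.2))
rel([587.5,24.2,74])"
```

```text
rel [-4.2 -0.1 86.9] [ 0.    -0.001  0.006]
```

View pics/s1c.png

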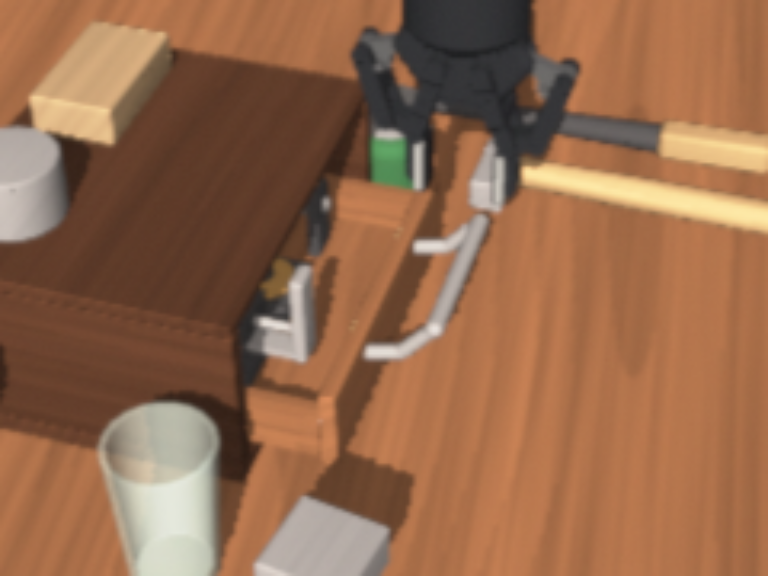

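The crop shows the open fingers at (415,165) and (495,190), standing over the far part of the handle bar at (435..485, 225..325). Next: descend and close.

Converted, 86 mm is 0.215, 80 mm is 0.2.

Call:
{"api": "jog_arm", "payload": {"plan": [[[-0.005,0,0.05],[0,0,0]],[[-0.01,0,0.1125],[0,0,0]],[[-0.01,0,0.1625],[0,0,0]],[[-0.01,0,0.2],[0,0,0]],[[-0.01,0,0.215],[0,0,0]],[[-0.01,0,0.215],[0,0,0]]]}}

```text
time: 2.7
tool_pos: [586.9, 23.9, 73.9]
ee_rot: [-2.339, -2.095, 0.001]
wrist_force: [0.1, 0.3, 1.1]
gripper_width: 0.493
grasp_force: 0.0
```

Call:
{"api": "jog_arm", "payload": {"plan": [[[0,0,0],[0,0,0]],[[0,0,0],[0,0,0]],[[0,0,0],[0,0,0]],[[0,0,0],[0,0,0]],[[0,0,0],[0,0,0]],[[0,0,0],[0,0,0]]], "aperture": 0, "grip_force": 40}}

```text
time: 3.2
tool_pos: [588.8, 22.9, 75.9]
ee_rot: [2.342, 2.093, 0.005]
wrist_force: [-1.3, 1.2, 6.4]
gripper_width: 0.123
grasp_force: 39.3
```

Converted, -90 mm is -0.225, -87 mm is -0.2175.

Call:
{"api": "jog_arm", "payload": {"plan": [[[0,-0.0125,0],[0,0,0]],[[0,-0.035,0],[0,0,0]],[[0,-0.0625,0],[0,0,0]],[[0,-0.0925,0],[0,0,0]],[[0,-0.1225,0],[0,0,0]],[[0,-0.1525,0],[0,0,0]],[[0,-0.18,0],[0,0,0]],[[0,-0.2025,0],[0,0,0]],[[0,-0.2175,0],[0,0,0]],[[0,-0.225,0],[0,0,0]],[[0,-0.225,0],[0,0,0]]], "grip_force": 60}}

```text
time: 4.12
tool_pos: [498.8, 34.1, 75.9]
ee_rot: [2.342, 2.094, 0.006]
wrist_force: [-0.0, 3.4, 10.7]
gripper_width: 0.112
grasp_force: 59.9
```

```bash
python3 -c "
from h import *
snap('top','t2')
im=cv2.imread('pics/t2.png')[150:310,170:410];cv2.imwrite('pics/t2c.png',cv2.resize(im,None,fx=3.2,fy=3.2))"
```

```text
(no output)
```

View pics/t2c.png

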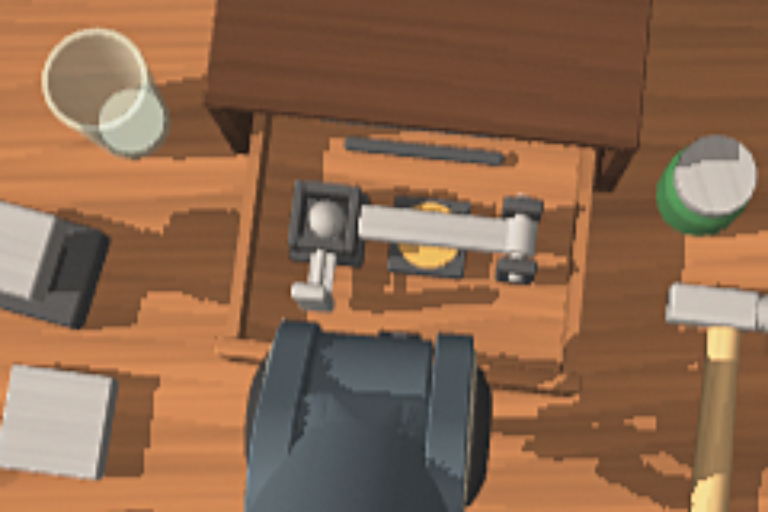

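The tray moved with the handle: the ball (325,220), the bar and its hinge (520,240) and the tab (313,295) are all visible now. I'll keep pulling until the stop.

Converted, -16 mm is -0.04, -14 mm is -0.035.

Call:
{"api": "jog_arm", "payload": {"plan": [[[0,-0.0125,0],[0,0,0]],[[0,-0.025,0],[0,0,0]],[[0,-0.035,0],[0,0,0]],[[0,-0.04,0],[0,0,0]],[[0,-0.04,0],[0,0,0]]]}}

```text
time: 4.58
tool_pos: [483.6, 36.0, 75.9]
ee_rot: [2.341, 2.094, 0.008]
wrist_force: [0.8, 3.9, 10.4]
gripper_width: 0.113
grasp_force: 59.9
```

Call:
{"api": "jog_arm", "payload": {"plan": [[[0,-0.0075,0],[0,0,0]],[[0,-0.015,0],[0,0,0]],[[0,-0.02,0],[0,0,0]],[[0,-0.02,0],[0,0,0]]]}}

```text
time: 4.92
tool_pos: [475.9, 37.0, 75.9]
ee_rot: [2.341, 2.094, 0.008]
wrist_force: [1.2, 5.0, 9.2]
gripper_width: 0.117
grasp_force: 59.8
```

Converted, -8 mm is -0.02, -6 mm is -0.015.

Call:
{"api": "jog_arm", "payload": {"plan": [[[0,-0.0075,0],[0,0,0]],[[0,-0.015,0],[0,0,0]],[[0,-0.02,0],[0,0,0]],[[0,-0.02,0],[0,0,0]]]}}

```text
time: 5.25
tool_pos: [468.0, 38.0, 75.9]
ee_rot: [2.341, 2.094, 0.009]
wrist_force: [0.9, 4.3, 8.9]
gripper_width: 0.115
grasp_force: 59.8
```

Call:
{"api": "jog_arm", "payload": {"plan": [[[0,-0.0075,0],[0,0,0]],[[0,-0.015,0],[0,0,0]],[[0,-0.02,0],[0,0,0]],[[0,-0.02,0],[0,0,0]]]}}

```text
time: 5.58
tool_pos: [465.3, 38.3, 76.0]
ee_rot: [2.334, 2.087, 0.021]
wrist_force: [13.6, 2.2, -7.7]
gripper_width: 0.116
grasp_force: 58.8
```

Stop felt at x≈465 (13.6 N). I'll ease off, release, rise and look.

Converted, 4 mm is 0.01, 3 mm is 0.0075.

Call:
{"api": "jog_arm", "payload": {"plan": [[[0,0.0075,0],[0,0,0]],[[0,0.01,0],[0,0,0]],[[0,0.01,0],[0,0,0]]]}}

```text
time: 5.83
tool_pos: [465.2, 38.3, 75.9]
ee_rot: [2.34, 2.093, 0.01]
wrist_force: [4.3, 5.3, 7.0]
gripper_width: 0.116
grasp_force: 60.4
```

Call:
{"api": "jog_arm", "payload": {"plan": [[[0,0,0],[0,0,0]],[[0,0,0],[0,0,0]],[[0,0,0],[0,0,0]],[[0,0,0],[0,0,0]],[[0,0,-0.05],[0,0,0]],[[0,0,-0.125],[0,0,0]],[[0,0,-0.2125],[0,0,0]],[[0,-0.025,-0.275],[0,0,0]],[[0,-0.05,-0.3],[0,0,0]],[[0,-0.05,-0.3],[0,0,0]]], "aperture": 0.5}}

```text
time: 6.67
tool_pos: [442.0, 39.0, 196.1]
ee_rot: [-2.342, -2.094, -0.006]
wrist_force: [0.2, -0.1, 0.0]
gripper_width: 0.501
grasp_force: 0.0
```

```bash
python3 - <<'E'
from h import *
snap('top','t3');snap('side','s3')
a=cv2.imread('pics/t3.png')[170:290,200:400];b=cv2.imread('pics/s3.png')[200:320,240:440]
cv2.imwrite('pics/c3.png',np.hstack([cv2.resize(x,(400,240),interpolation=cv2.INTER_CUBIC) for x in(a,b)]))
cv2.imwrite('pics/c3t.png',cv2.resize(a,None,fx=4,fy=4,interpolation=cv2.INTER_CUBIC))
E
```

```text
(no output)
```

View pics/c3t.png

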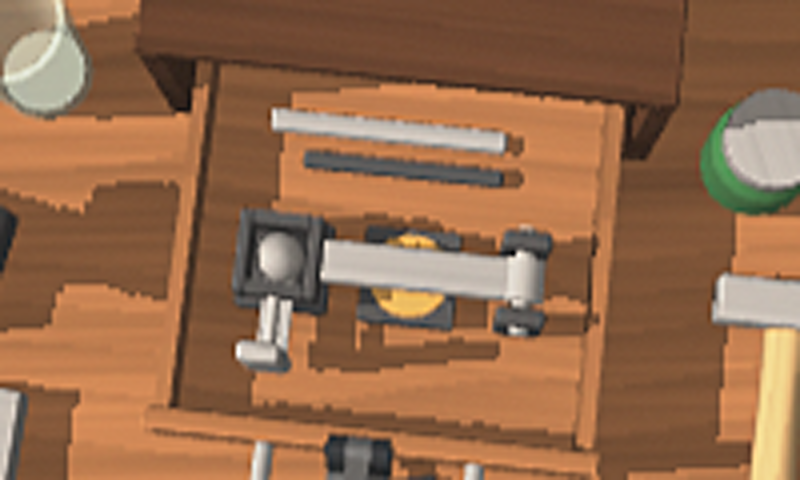

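View pics/c3.png

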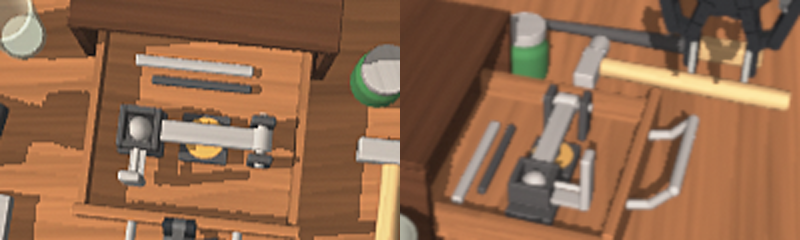

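The top crop shows the tray fully out: ball at (280,257), hinge at (522,280), tab top at about (262,347), front panel along (150..600, 410..465). The side crop agrees, with the tab standing upright at (588,180). Now for the tab position.

```bash
python3 - <<'E'
from h import *
np.set_printoptions(precision=1,suppress=True)
for n,f,(u0,u1,v0,v1) in [('top','t3',(250,285,240,275)),('side','s3',(360,400,255,320))]:
    P=[]
    for v in range(v0,v1):
        for u in range(u0,u1):
            p=px(n,f,u,v)
            if 108<p[2]<125: P.append(p)
    P=np.array(P); c=np.array([np.cos(YAW),np.sin(YAW)]); 
    a=P[:,:2]@c; b=P[:,:2]@[-c[1],c[0]]
    print(n,len(P),P.min(0),P.max(0),np.median(P,0),'cx',np.percentile(a,[2,50,98]),'cy',np.percentile(b,[2,50,98]))
    t=P[P[:,2]>115]; print('top',len(t),t.mean(0))
print('ball',px('top','t3',270,234),plane('top',270,234,66),'tabcorners',[plane('top',200+u/4,170+v/4,118) for u,v in((238,342),(283,346),(240,357),(284,362))])
print('hinge',plane('top',330.5,240,66),'panel',plane('top',237.5,272,76),plane('top',349,286,76))
E
```

```text
top 54 [552.8  78.2 108.4] [563.   97.9 117.9] [558.5  87.7 115.9] cx [539.6 544.1 549.2] cy [141.6 151.1 161.3]
top 37 [558.3  88.6 116.4]Traceback (most recent call last):
  File "<stdin>", line 7, in <module>
  File "h.py", line 6, in px
    c=cams.calibration(n); d=np.load(f'pics/{f}.npy'); p=d[v-1:v+2,u-1:u+2]; p=p[p>0]; z=np.median(p)
ValueError: time passes only in moves, steps and waits
```

```bash
python3 - <<'E'
from h import *
np.set_printoptions(precision=1,suppress=True)
print('ball',plane('top',270,234,68),'hinge',plane('top',330.5,240,68))
rel([558.3,88.6,150]);rel([558.3,88.6,88])
E
```

```text
ball [611.4  79.8  68. ] hinge [596.4 -46.3  68. ]
rel [ 62.3 110.2  43.9] [-0. -0.  0.]
rel [ 62.3 110.2 105.9] [-0. -0.  0.]
```

The ball-to-hinge distance of 127 mm matches the 128 given, and the tab sits 54 mm in front of the ball (55 given). Next: approach the tab.

Converted, 110 mm is 0.275, 109 mm is 0.2725.

Call:
{"api": "jog_arm", "payload": {"plan": [[[0.02,0.0375,0],[0,0,0]],[[0.05,0.09,0],[0,0,0]],[[0.0825,0.15,0],[0,0,0]],[[0.1175,0.21,0.0125],[0,0,0]],[[0.1425,0.255,0.0375],[0,0,0]],[[0.1525,0.2725,0.075],[0,0,0]],[[0.1538,0.275,0.125],[0,0,0]],[[0.1538,0.275,0.18],[0,0,0]],[[0.1538,0.275,0.225],[0,0,0]],[[0.1538,0.275,0.255],[0,0,0]],[[0.1538,0.275,0.2625],[0,0,0]],[[0.1538,0.275,0.2625],[0,0,0]]]}}

```text
time: 7.77
tool_pos: [557.8, 87.2, 87.6]
ee_rot: [-2.342, -2.092, 0.005]
wrist_force: [0.2, -0.6, 0.4]
gripper_width: 0.495
grasp_force: 0.0
```

```bash
python3 - <<'E'
from h import *
snap('side','s4');snap('top','t4')
a=cv2.imread('pics/t4.png')[190:310,200:400];b=cv2.imread('pics/s4.png')[180:300,300:500]
cv2.imwrite('pics/c4.png',np.hstack([cv2.resize(x,(400,240),interpolation=cv2.INTER_CUBIC) for x in(a,b)]))
E
```

```text
(no output)
```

View pics/c4.png

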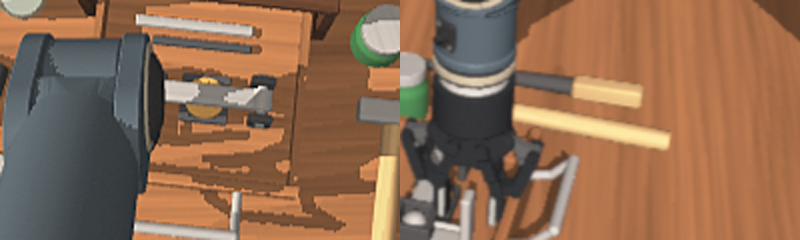

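The side crop shows the tab at (467,215) standing between the two fingers, with the coupler at (415,215) outside them. Closing now.

Call:
{"api": "jog_arm", "payload": {"plan": [[[0,0,0],[0,0,0]],[[0,0,0],[0,0,0]],[[0,0,0],[0,0,0]],[[0,0,0],[0,0,0]],[[0,0,0],[0,0,0]],[[0,0,0],[0,0,0]]], "aperture": 0, "grip_force": 70}}

```text
time: 8.37
tool_pos: [559.1, 87.8, 90.3]
ee_rot: [2.343, 2.092, 0.002]
wrist_force: [-1.2, -0.2, 5.8]
gripper_width: 0.1
grasp_force: 69.5
```

Converted, -15 mm is -0.0375, -14 mm is -0.035.

Call:
{"api": "jog_arm", "payload": {"plan": [[[0,-0.0075,0],[0,0,0]],[[0,-0.015,0],[0,0,0]],[[0,-0.0225,0],[0,0,0]],[[0,-0.03,0],[0,0,0]],[[0,-0.035,0],[0,0,0]],[[0,-0.0375,0],[0,0,0]],[[0,-0.0375,0],[0,0,0]],[[0,-0.0375,0],[0,0,0]]]}}

```text
time: 9.03
tool_pos: [546.4, 89.3, 90.2]
ee_rot: [2.34, 2.09, 0.008]
wrist_force: [7.5, -0.3, 1.0]
gripper_width: 0.101
grasp_force: 68.7
```

Converted, -29.7 mm is -0.0743, -20.1 mm is -0.0503, 0.24 rad is 0.0382.

Call:
{"api": "jog_arm", "payload": {"plan": [[[0,-0.0038,0],[0,0,0]],[[0,-0.0038,0],[0,0,0]],[[-0.0013,-0.0038,-0.0065],[0,0.0032,0]],[[-0.0035,-0.0038,-0.016],[0,0.008,0]],[[-0.0058,-0.0038,-0.0255],[0,0.0127,0]],[[-0.0095,-0.0038,-0.038],[0,0.0191,0]],[[-0.0138,-0.0038,-0.0503],[0,0.0255,0]],[[-0.0183,-0.0038,-0.0625],[0,0.0318,0]],[[-0.0235,-0.0038,-0.0743],[0,0.0382,0]],[[-0.0235,-0.0038,-0.0743],[0,0.0382,0]]]}}

```text
time: 9.87
tool_pos: [544.3, 79.7, 120.7]
ee_rot: [-2.22, -1.976, -0.279]
wrist_force: [7.6, 1.3, -3.6]
gripper_width: 0.102
grasp_force: 68.1
```

Converted, -29.7 mm is -0.0743, -27.4 mm is -0.0685, 0.24 rad is 0.0382.

Call:
{"api": "jog_arm", "payload": {"plan": [[[-0.0013,0,-0.0065],[0,0.0032,0]],[[-0.0035,0,-0.016],[0,0.008,0]],[[-0.0058,0,-0.0255],[0,0.0127,0]],[[-0.0095,0,-0.038],[0,0.0191,0]],[[-0.0138,0,-0.0503],[0,0.0255,0]],[[-0.0183,0,-0.0625],[0,0.0318,0]],[[-0.0208,0,-0.0685],[0,0.035,0]],[[-0.0235,0,-0.0743],[0,0.0382,0]],[[-0.0235,0,-0.0743],[0,0.0382,0]],[[-0.0235,0,-0.0743],[0,0.0382,0]],[[-0.0235,0,-0.0743],[0,0.0382,0]]]}}

```text
time: 10.78
tool_pos: [541.9, 64.2, 146.2]
ee_rot: [-2.075, -1.851, -0.513]
wrist_force: [8.1, 0.6, -0.9]
gripper_width: 0.102
grasp_force: 68.4
```

```bash
python3 - <<'E'
from h import *
snap('side','s5')
b=cv2.imread('pics/s5.png')[170:320,250:450]
cv2.imwrite('pics/c5.png',cv2.resize(b,(800,600),interpolation=cv2.INTER_CUBIC))
E
```

```text
(no output)
```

View pics/c5.png

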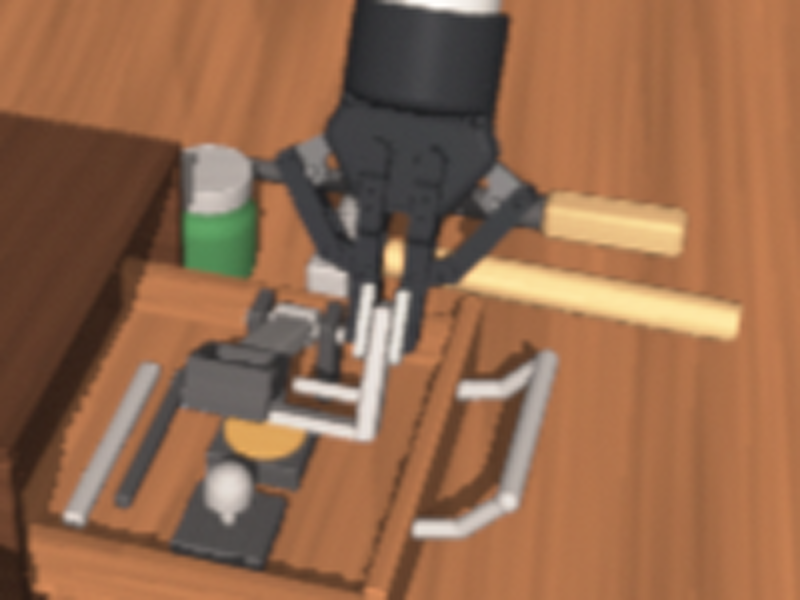

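The picture shows the coupler at (235,380), raised clear of its ball at (228,490). The tab at (378,370) is held between the pads, the brass disc at (265,435) is exposed and the tray is fully out. The tool rose 56 mm, which matches about 0.47 rad. I'll let it settle and hand in.

Call:
{"api": "jog_arm", "payload": {"plan": [[[0,0,0],[0,0,0]],[[0,0,0],[0,0,0]],[[0,0,0],[0,0,0]],[[0,0,0],[0,0,0]],[[0,0,0],[0,0,0]],[[0,0,0],[0,0,0]]]}}

```text
time: 11.33
tool_pos: [541.9, 64.2, 146.2]
ee_rot: [-2.075, -1.851, -0.513]
wrist_force: [7.7, 1.6, -1.3]
gripper_width: 0.104
grasp_force: 68.4
```

```bash
python3 -c "
from station import job
print(job.sign_off())"
```

```text
the job is handed in; nothing more can be done
None
```

I handed the job in at 11.3 s: the tray is out to its stop, the latch is pulled, and the coupler is held steady by its tab about 58 mm above the ball; sign-off returned no verdict.

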